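# Screen a gravel sample and put the oversize in the mortar

### The job

Carry the aluminium pan of gravel by its handle to the steel bar screen, tip all the stones out over its open end onto the bars, and stand the empty pan upright on the worktop again. The one stone too big to fall through stays on the bars: pick it off and let it down into the white mortar for crushing, without dropping it in from well above. Leave the mortar standing and the other things on the bench where they are.

Things in the scene. Friction and masses are not known exactly. Their poses are not given: they have to be found in the camera images.
- screen: Bar screen (grizzly) of bare sheet steel, fixed on the worktop: a rectangular hopper over a catch tray. Origin: centre of its underside, z up. Above the bars the four sides flare out by 20 mm to the rim, 113 mm high, 244 (x) by 246 (y) mm over all. Tray floor 10 mm above the worktop, tray wall 36 mm high; the sides are open between 36 and 56 mm.
- screen_bars (a point): Centre of the screen at the height of the bar tops, 80 mm above the worktop. Three 10 mm round bars run along the screen's y, at x = -52, 0 and +52 mm from here, leaving four slots, 42 mm clear and 200 mm long, centred at x = -78, -26, +26 and +78 mm. The opening at the bars is 198 (x) by 200 (y) mm.
- pan: Loose aluminium sample pan, 160 (x) by 136 (y) mm, 0.32 kg, holding four grey stones at the start (0.7 kg in all). Origin: centre of its underside; z up. Floor 3 mm thick; walls 46 mm high at the back (+x) and sides, the sides dropping to 14 mm at the front; the front (-x) is open: the stones slide out there, beginning at 20 to 36 degrees of tilt.
- pan_grip (a point): Centre of the pan's handle bar, 105 mm straight above the pan's origin: a flat-sided black bar, 20 mm thick along the pan's x, 22 mm high, 136 mm long along y, carried by a flat strap at each end; free all round, 36 mm or more above the stones.
- pan_lip (a point): Middle of the pan's open front edge, on the upper side of its floor, 80 mm ahead (pan's -x) of the origin.
- cobble: The largest stone in the pan, water-worn, grey, 64 x 58 x 56 mm (own x, y, z), about 0.25 kg, origin at its centre. It is too thick for the slots: at rest in a slot its centre is about 95 to 100 mm above the worktop. It may come to lie in any slot, turned any way.
- pebble_1: Smaller grey water-worn stone in the pan, 37x32x26 mm, about 45 g, origin at its centre. It passes the slots in any position; in the tray its centre is about 23 to 30 mm above the worktop.
- pebble_2: Smaller grey water-worn stone in the pan, 35x31x27 mm, about 45 g, origin at its centre. It passes the slots in any position; in the tray its centre is about 23 to 30 mm above the worktop.
- pebble_3: Smaller grey water-worn stone in the pan, 38x30x26 mm, about 45 g, origin at its centre. It passes the slots in any position; in the tray its centre is about 23 to 30 mm above the worktop.
- mortar: White porcelain mortar, loose, 0.42 kg, standing on the worktop; 116 x 109 mm over the rim, 56 mm high, foot of 54 mm diameter. Origin: centre of its underside; z up.
- mortar_bowl (a point): Centre of the mortar's mouth at rim height, 55 mm above the worktop. The bowl is about 88 mm wide at the rim and 60 mm at 25 mm height; its floor is 10 mm above the worktop. The large stone slips in between the walls and rests with its centre about 40 mm above the worktop. Fingers beside the stone do not fit into the bowl: let go when the fingertips are just above the rim.
- bottle_near: Bystander: amber dropper bottle, 39 mm wide, 104 mm high, to the right behind the screen. Origin: centre of its foot.
- bottle_far: Bystander: amber dropper bottle, 39 mm wide, 104 mm high, behind the screen on the left, beside the big steel machine. Origin: centre of its foot. Keep the arm clear of the yellow lever on that machine's front: it reaches out to x = 0.54 m at y = 0.36 to 0.43 m, 0.25 to 0.31 m high.
- cylinder: Bystander: glass measuring cylinder, 42 mm wide, 165 mm high, at the back. Origin: centre of its foot.
- spot_plate: Bystander: white porcelain spot plate, 119 x 89 x 12 mm, lying at the right behind. Origin: centre of its underside.
- tweezers: Bystander: steel tweezers, 104 mm long, lying flat at the far left. Origin: centre of the underside.
- pestle: Bystander: porcelain pestle about 100 mm long, lying behind the screen. Origin: near its head, 18 mm below the worktop.

How it is judged:
On the way:
1. all four stones have been tipped out of the pan into the screen, and the large one lies on the bars, clear of pan and gripper (x of cobble in the frame of screen between -0.115 and 0.115 m and y of cobble in the frame of screen between -0.115 and 0.115 m and z of cobble in the frame of screen between 0.082 and 0.135 m and x of pebble_1 in the frame of screen between -0.115 and 0.115 m and y of pebble_1 in the frame of screen between -0.115 and 0.115 m and z of pebble_1 in the frame of screen between 0 and 0.135 m and x of pebble_2 in the frame of screen between -0.115 and 0.115 m and y of pebble_2 in the frame of screen between -0.115 and 0.115 m and z of pebble_2 in the frame of screen between 0 and 0.135 m and x of pebble_3 in the frame of screen between -0.115 and 0.115 m and y of pebble_3 in the frame of screen between -0.115 and 0.115 m and z of pebble_3 in the frame of screen between 0 and 0.135 m and contact force between cobble and the fingers below 0.1 N and contact force between cobble and pan below 0.1 N and linear speed of cobble below 0.05 m/s), for 0.2 s.
At the end, for the whole second after the job is handed in: The three small stones lie in the tray under the bars (centres below 55 mm); the large stone rests in the mortar (centre within 22 mm of its axis, and 20 to 60 mm above its underside); mortar and pan each stand upright (within 0.1 rad) on the worktop; everything is at rest (x of pebble_1 in the frame of screen between -0.115 and 0.115 m and y of pebble_1 in the frame of screen between -0.115 and 0.115 m and z of pebble_1 in the frame of screen between 0 and 0.055 m and x of pebble_2 in the frame of screen between -0.115 and 0.115 m and y of pebble_2 in the frame of screen between -0.115 and 0.115 m and z of pebble_2 in the frame of screen between 0 and 0.055 m and x of pebble_3 in the frame of screen between -0.115 and 0.115 m and y of pebble_3 in the frame of screen between -0.115 and 0.115 m and z of pebble_3 in the frame of screen between 0 and 0.055 m and horizontal distance between cobble and mortar_bowl below 0.022 m and z of cobble in the frame of mortar between 0.02 and 0.06 m and angle between each of mortar, pan's own z axis and vertical below 0.1 rad and height (world z) of mortar below 0.01 m and height (world z) of pan below 0.006 m and linear speed of each of cobble, pan, mortar, pebble_1, pebble_2, pebble_3 below 0.02 m/s); the robot touches nothing.
It fails at once if the large stone is dropped into the mortar: it moves faster than 1 m/s in or just over the bowl (a fall of more than 50 mm) (horizontal distance between cobble and mortar_bowl below 0.05 m and height (world z) of cobble below 0.1 m and linear speed of cobble above 1 m/s).
It fails at once if the mortar is tipped over (angle between mortar's own z axis and vertical above 0.5 rad).
It fails at once if a bottle, the measuring cylinder, the spot plate, the tweezers or the pestle is pushed more than 30 mm away or knocked over (distance of any of bottle_near, bottle_far, cylinder, spot_plate, tweezers, pestle from where it was at the start of the episode above 0.03 m).
It also fails if it takes over 72 s, if anything falls off the work surface, if the arm or the gripper's body presses on something with over 40 N, if the wrist force passes 120 N, or if a joint passes its speed limit or range.

### The arm

A 6-joint arm with a two-finger parallel gripper is mounted at the origin on a cart in front of the work surface, level with it; the furniture and walls round the work are solid. World frame = base frame: x ahead of the robot, y to its left, z up, the work surface at z = 0. Lengths are in m, angles in rad, forces in N, time in s.
With the tool pointing down it reaches from about 0.35 to 0.775 m from the base axis. Payload 5.5 kg.
Tool frame: the origin (TCP) lies midway between the tips of the shut fingers; the grasp point (between the pads) lies 19 mm behind it; z points along the fingers, y is the line along which they close (so a half turn about z gives the same grasp; the last joint's range is limited). The gripper opens to 85 mm and grips with 20 to 120 N. Pads are 22 mm wide; open, the fingers measure 114 mm over their backs; the gripper's body (76 mm by 85 mm) begins 54 mm behind the grasp point. The pads swing forward as they close: fully open they stand 13 mm farther back than shut.
Start: joints at [1.141, 0.313, 0.046, 1.304, 0, 1.431], TCP at [0.164, 0.551, 0.231] pointing down, gripper open.
Joint ranges: [-2.76, 2.76], [-0.86, 1.69], [-1.03, 1.26], [-2.2, 2.34], [-1.47, 1.5], [-3.14, 3.14]. Speed limits (rad/s): [2.57, 2.57, 3.14, 3.14, 3.14, 3.14].

### API

Orientations are given as a unit quaternion [w, x, y, z].
In Python, from workcell import env gives the robot as it stands.
- The arm moves only by the tool move_arm, never from a script. Its argument "targets" is a list of rows, each a list of 3 entries, a list of its own where there are three numbers: the shift along the tool's x, y, z in mm, then the turn, a rotation vector about the tool's x, y, z in units of 10 degrees (1.0 is 10 degrees), then the closure, from -1 (fully open) to 1 (shut). In form: [[[dx, dy, dz], [ax, ay, az], gripper], ...]. A call has 1 to 5 rows; each row is the pose to reach, as a shift and turn from the pose commanded when the call began, along the tool's axes at that moment; what a row does not reach only later rows make up. A row lasts 1/8 s, in which the tool goes at most 62.5 mm and 10.7 degrees, less where a joint would pass 70% of its speed; a pose out of reach is approached as far as the arm can. A call with a gripper value outside its range is refused whole. The fingers move at their own pace and stop on an object; "squeeze" is the grip in N (left out, the last holds). Time passes only in rows, so rows that repeat a pose let the fingers close. It gives the time, the measured TCP pose, the force, the opening and the grip force at its end, in the units of the state.
- env.get_state(): the state, without advancing time (a new reading comes with each control period).
- env.read_camera(name): name is "scene" or "top"; returns a dict with "pixels" (384x512x3 uint8, red, green, blue), "fovy" (degrees; the focal length in pixels is half the picture's height over the tangent of half this angle, whatever the lens; pixels are square), "cx", "cy" (the principal point, pixels), "dist_coeffs" ([k1, k2, p1, p2, k3] as OpenCV has them; the pictures are not rectified), "extrinsics" (4x4, takes a point from world to camera coordinates). Camera axes: x right, y up, looking along -z (the intrinsics and any distortion apply to the point x, -y, -z); pixel columns grow to the right and rows downward; lengths in m; the calibration is good to about 2 mm. A picture is of the moment at which its call begins. There is no depth.
- env.hand_in(): hands the job in; it is judged then, once.
Trained networks look in a picture, given as the dict that the camera call returned (one of the last four; its "shot" number tells which), for a name from the list of things; names that differ only in an ending like _2 or _b are one class to them, and where a whole thing is asked for, a point or a joint stands for the part that bears it (a point fixed in the world has none). Each returns a list of dicts, best first, with "confidence" (0 to 1); they miss things now and then, are a little off and sometimes report something else, mostly with a low value. They report only what shows in the picture. A call takes as long as a camera call.
- env.spot_in(thing, picture): "centre" ([x, y, z] in m, in world coordinates, good to about 4 mm: the middle of the surface that is visible of it).
- env.regions_of(thing, picture): "mask" (384x512 bool, what is visible of it).
- env.landmark_of(thing, picture): "centre" ([x, y, z] in m, in world coordinates, good to about 4 mm: a listed point, or the origin of a listed thing).
The state is a dict: "clock": time; "joint_pos": joint angles; "qvel": joint speeds; "tau": joint torques, N m; "tcp_pos": TCP position; "orientation": TCP orientation; "wrist_force": force on the tool from outside, world axes, zero at the start; "ft_torque": the same for the moment, N m; "finger_gap": finger opening in m; "grip_force": force on a finger pad.
Only numpy, scipy, OpenCV 4.12 (cv2) and the standard library are available. Lean on these libraries where they do the work, as an engineer would, in place of code of your own. Each camera call takes 0.05 s, during which the arm holds its last target. There are 200 camera calls.

## Working session

There is one attempt and no reset: what is moved stays moved. The work goes in short steps, Python scripts to look and compute and a tool call to move; the robot and the scene stay as the last step left them, time stands still between calls to the robot, and variables do not carry over. Pictures are saved under pics/ and viewed, at most 10 in all, crops included, and the job is handed in when it is done.

Besides the shell and the picture viewer there is one more tool, called after "Call:" as name(argument=value, ...) on one line, values as JSON. move_arm: Moves the arm, as the interface text tells. Its arguments: {"type":"object","properties":{"targets":{"type":"array","items":{"type":"array"}},"squeeze":{"type":"number"}},"required":["targets"]}

```bash
mkdir -p pics; cat > h.py <<'E'
import numpy as np, cv2
from scipy.spatial.transform import Rotation as R
from workcell import env
def save(p,n): cv2.imwrite('pics/'+n+'.png',p['pixels'][:,:,::-1])
def proj(p,X):
    X=np.atleast_2d(X).astype(float);E=np.array(p['extrinsics']);c=X@E[:3,:3].T+E[:3,3]
    c=c*[1,-1,-1];f=192/np.tan(np.radians(p['fovy']/2))
    K=np.array([[f,0,p['cx']],[0,f,p['cy']],[0,0,1]])
    return cv2.projectPoints(c,np.zeros(3),np.zeros(3),K,np.array(p['dist_coeffs'],float))[0][:,0]
def tool():
    s=env.get_state();q=s['orientation'];return np.array(s['tcp_pos']),R.from_quat([q[1],q[2],q[3],q[0]])
def rel(pos,rot=None):
    p,r=tool();d=r.inv().apply(np.array(pos)-p)*1000
    a=np.zeros(3) if rot is None else (r.inv()*rot).as_rotvec(degrees=True)/10
    print('d',d.round(1),'a',a.round(2))
E
python3 - <<'E'
from h import *
for c in ['scene','top']:
    p=env.read_camera(c);save(p,c+'0')
    for t in ['screen','screen_bars','pan','pan_grip','pan_lip','cobble','mortar','mortar_bowl','bottle_near','bottle_far','cylinder','pestle']:
        print(c,t,[(np.round(d['centre'],3).tolist(),round(d['confidence'],2),proj(p,d['centre'])[0].round().tolist()) for d in env.landmark_of(t,p)[:2]])
s=env.get_state();print(s); print(tool()[1].as_matrix().round(3))
E
```

```text
scene screen [([0.515, -0.083, -0.003], 0.87, [268.0, 179.0]), ([0.384, 0.354, 0.016], 0.47, [314.0, 266.0])]
scene screen_bars [([0.514, -0.084, 0.081], 0.8, [269.0, 166.0]), ([0.461, 0.333, 0.033], 0.54, [292.0, 259.0])]
scene pan [([0.43, 0.314, 0.0], 0.94, [299.0, 259.0])]
scene pan_grip [([0.429, 0.314, 0.104], 0.97, [303.0, 244.0])]
scene pan_lip [([0.35, 0.32, 0.003], 0.7, [321.0, 259.0]), ([0.377, 0.274, 0.016], 0.28, [312.0, 247.0])]
scene cobble [([0.462, 0.332, 0.031], 0.47, [292.0, 259.0])]
scene mortar [([0.52, -0.36, -0.002], 0.87, [263.0, 137.0]), ([0.517, -0.086, 0.081], 0.43, [269.0, 166.0])]
scene mortar_bowl [([0.516, -0.364, 0.054], 0.81, [264.0, 128.0]), ([0.52, -0.363, -0.002], 0.26, [263.0, 137.0])]
scene bottle_near [([0.698, -0.269, -0.002], 0.55, [227.0, 151.0])]
scene bottle_far []
scene cylinder [([0.743, -0.101, -0.018], 0.73, [217.0, 180.0]), ([0.797, -0.029, 0.002], 0.64, [204.0, 190.0])]
scene pestle [([0.742, -0.102, -0.016], 0.54, [217.0, 180.0])]
top screen [([0.516, -0.089, 0.001], 0.82, [306.0, 218.0])]
top screen_bars [([0.514, -0.081, 0.079], 0.
[... 961 characters left out ...]
357964e+00,
       -2.71638284e-05,  1.43122373e+00]), 'qvel': array([-2.97359465e-04,  1.00379698e-03,  2.59370521e-04,  7.05434349e-04,
        5.21674000e-05,  1.72471770e-03]), 'tau': array([ 1.65567264e-03, -4.80470967e+01,  2.98811191e+01,  6.32962692e-04,
       -5.11134772e-05, -9.39077637e-06]), 'tcp_pos': array([0.1643465 , 0.55105566, 0.23131073]), 'orientation': array([2.57400131e-05, 1.44406884e-01, 9.89518393e-01, 3.96327764e-05]), 'wrist_force': array([ 0.48738109, -0.12050785, -0.46579713]), 'ft_torque': array([-0.02820295, -0.05013956, -0.0257978 ]), 'grip_force': 0.0, 'finger_gap': 0.08511157285312464}
[[-0.958  0.286  0.   ]
 [ 0.286  0.958  0.   ]
 [-0.     0.    -1.   ]]
```

```bash
cd pics; python3 -c "
import cv2,numpy as np
a=cv2.imread('scene0.png');b=cv2.imread('top0.png');cv2.imwrite('both0.png',cv2.resize(np.vstack([a,b]),(800,1200))[:, :]);cv2.imwrite('s0.png',cv2.resize(a,(800,600)));cv2.imwrite('t0.png',cv2.resize(b,(800,600)))"
```

```text
(no output)
```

View pics/s0.png

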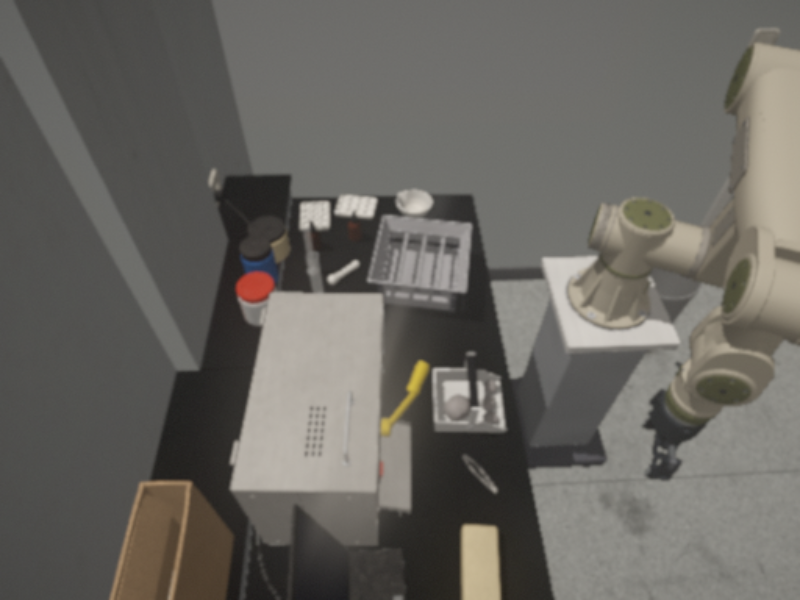

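View pics/t0.png

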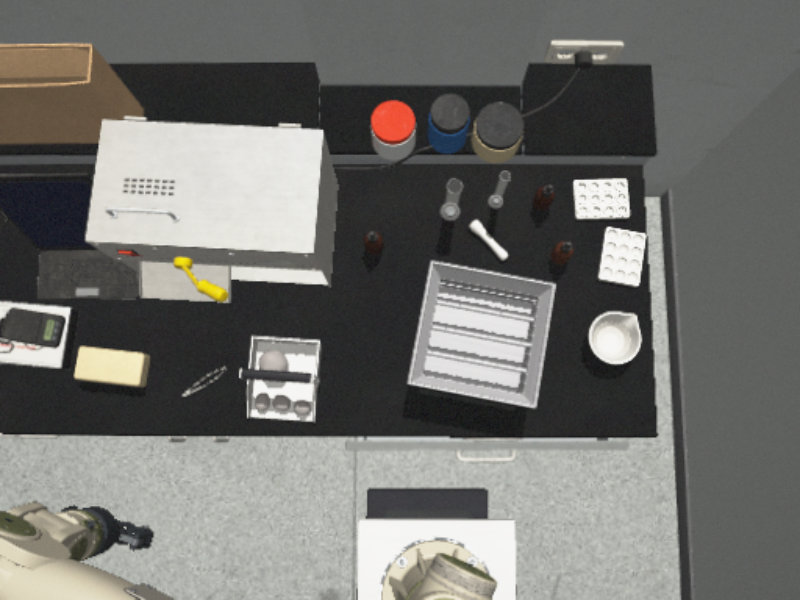

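The two views agree. The pan's handle is at about top px (277,375), with the cobble behind it at (272,362) and the pebbles at (262–303,405). The screen is at (482,333), turned about -10°, and the mortar is at (614,338). First I'll work out the approach to the handle.

```bash
cat >> h.py <<'E'
def down(th):  # tool down, tool y along yaw th (deg)
    t=np.radians(th);y=np.array([np.cos(t),np.sin(t),0]);z=np.array([0,0,-1.]);return R.from_matrix(np.c_[np.cross(y,z),y,z])
E
python3 - <<'E'
from h import *
rel([0.429,0.313,0.20],down(-4.5))
p=env.read_camera('top')
m=env.regions_of('pan_grip',p);print([(x['confidence'],x['mask'].sum()) for x in m[:2]])
# screen yaw: residual check by projecting rim corners and bar ends for several yaws
im=p['pixels'].copy();im=cv2.resize(im,None,fx=4,fy=4,interpolation=cv2.INTER_CUBIC)
def draw(c,th,pts,col):
    r=R.from_euler('z',th,degrees=True);q=proj(p,r.apply(np.array(pts))+c)*4
    cv2.polylines(im,[q.astype(np.int32)],False,col,1)
for x in(-.052,0,.052): draw([.515,-.085,0],-10,[[x,-.1,.08],[x,.1,.08]],(255,0,0))
draw([.515,-.085,0],-10,[[-.122,-.123,.113],[.122,-.123,.113],[.122,.123,.113],[-.122,.123,.113],[-.122,-.123,.113]],(0,255,0))
draw([.429,.313,0],-4.5,[[-.08,-.068,.014],[.08,-.068,.046],[.08,.068,.046],[-.08,.068,.014]],(0,255,0))
draw([.429,.313,0],-4.5,[[0,-.068,.116],[0,.068,.116]],(255,0,0))
draw([.519,-.364,0],0,[[.044*np.cos(a),.044*np.sin(a),.055] for a in np.linspace(0,6.3,40)],(255,0,0))
cv2.imwrite('pics/ov.png',cv2.resize(im[750:1130,580:1700],None,fx=.7,fy=.7,interpolation=cv2.INTER_AREA)[:,:,::-1])
E
```

```text
d [-321.6 -152.5   31.3] a [ 0.   -0.    7.79]
[(0.89, np.int64(1881))]
```

View pics/ov.png

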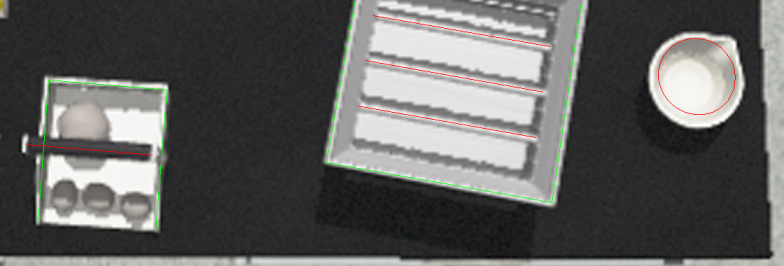

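Call:
move_arm(targets=[[[-40, -19, 0], [0, 0, 1], -1], [[-80, -38, 0], [0, 0, 2], -1], [[-120, -57, 0], [0, 0, 3], -1], [[-160, -76, 0], [0, 0, 4], -1], [[-200, -95, 0], [0, 0, 5], -1]])

```text
clock: 2.02
tcp_pos: [0.3298, 0.4019, 0.2315]
orientation: [0.0, 0.551, 0.834, 0.0]
wrist_force: [-0.7, -0.1, 0.1]
finger_gap: 0.0857
grip_force: 0.0
```

```bash
python3 -c "
from h import *
print(tool()[0]);rel([0.429,0.313,0.17],down(-4.5))"
```

```text
[0.32983474 0.40188377 0.23149362]
d [-120.7   56.4   61.5] a [ 0.   -0.    2.76]
```

Call:
move_arm(targets=[[[-40, 19, 20], [0, 0, 0.9], -1], [[-80, 38, 40], [0, 0, 1.8], -1], [[-121, 56, 60], [0, 0, 2.76], -1], [[-121, 56, 61], [0, 0, 2.76], -1]])

```text
clock: 2.52
tcp_pos: [0.4294, 0.3117, 0.1686]
orientation: [-0.0, 0.734, 0.679, -0.001]
wrist_force: [-0.4, 0.7, 0.1]
finger_gap: 0.0854
grip_force: 0.0
```

```bash
python3 -c "
from h import *
print(tool()[0],env.get_state()['joint_pos'].round(2));rel([0.429,0.313,0.087],down(-4.5))"
```

```text
[0.42941516 0.31170554 0.16864827] [ 0.48  0.26 -0.19  1.13 -0.    2.13]
d [ 1.4 -0.4 81.6] a [-0.01  0.01  0.  ]
```

Call:
move_arm(targets=[[[0, 0, 30], [0, 0, 0], -1], [[0, 0, 60], [0, 0, 0], -1], [[0, 0, 81], [0, 0, 0], -1], [[0, 0, 81], [0, 0, 0], -1], [[0, 0, 81], [0, 0, 0], 0]], squeeze=110)

```text
clock: 3.15
tcp_pos: [0.4285, 0.3148, 0.0905]
orientation: [0.0, 0.732, 0.681, 0.001]
wrist_force: [0.5, -0.2, -0.1]
finger_gap: 0.0699
grip_force: 0.0
```

Call:
move_arm(targets=[[[0, 0, 0], [0, 0, 0], 1], [[0, 0, 0], [0, 0, 0], 1], [[0, 0, 0], [0, 0, 0], 1], [[0, 0, 0], [0, 0, 0], 1], [[0, 0, 0], [0, 0, 0], 1]], squeeze=110)

```text
clock: 3.78
tcp_pos: [0.4294, 0.3144, 0.0906]
orientation: [0.0, 0.733, 0.681, 0.001]
wrist_force: [0.3, -1.1, 5.7]
finger_gap: 0.0178
grip_force: 108.4
```

Call:
move_arm(targets=[[[0, 0, -15], [0, 0, 0], 1], [[0, 0, -45], [0, 0, 0], 1], [[0, 0, -85], [0, 0, 0], 1], [[0, 0, -130], [0, 0, 0], 1], [[0, 0, -165], [0, 0, 0], 1]])

```text
clock: 4.4
tcp_pos: [0.4276, 0.3138, 0.2559]
orientation: [-0.0, 0.733, 0.681, -0.0]
wrist_force: [0.1, 0.2, -7.2]
finger_gap: 0.0181
grip_force: 108.2
```

```bash
python3 -c "
from h import *
print(tool()[0],env.get_state()['joint_pos'].round(2))
# target: lip 40mm beyond screen centre in screen x
t=np.radians(-10);c=np.array([.515,-.085,0]);ex=np.array([np.cos(t),np.sin(t),0])
P0,_=tool()
for phi in (0,10,20,30,40,50,60,70):
    f=np.radians(phi)
    for lipd,lz in ((.045,.135),):
        g=c+ex*lipd+[0,0,lz]
        lipx=-80*np.cos(f)+86*np.sin(f); lipz=-80*np.sin(f)-86*np.cos(f)  # lip rel TCP, mm (TCP ~ .09-.003 above floor)
        pos=g-ex*lipx/1000-np.array([0,0,lipz/1000])
        print(phi,pos.round(3))
rel([0.515,-0.085,.255],down(-10))"
```

```text
[0.42761622 0.31376306 0.2558838 ] [ 0.48  0.22 -0.02  1.33  0.    2.13]
0 [ 0.638 -0.107  0.221]
10 [ 0.622 -0.104  0.234]
20 [ 0.604 -0.101  0.243]
30 [ 0.585 -0.097  0.249]
40 [ 0.565 -0.094  0.252]
50 [ 0.545 -0.09   0.252]
60 [ 0.525 -0.087  0.247]
70 [ 0.507 -0.084  0.24 ]
d [-391.3  116.4    0.9] a [-0.    0.    0.58]
```

```bash
python3 -c "
from h import *
rel([0.62,-0.104,.256],down(-10))"
```

```text
d [-4.025e+02  2.225e+02 -2.000e-01] a [-0.    0.    0.58]
```

Call:
move_arm(targets=[[[-12, 6, 0], [0, 0, 0], 1], [[-38, 18, 0], [0, 0, 0.1], 1], [[-74, 36, 0], [0, 0, 0.2], 1], [[-112, 56, 0], [0, 0, 0.3], 1], [[-150, 76, 0], [0, 0, 0.4], 1]])

```text
clock: 5.03
tcp_pos: [0.492, 0.1566, 0.2515]
orientation: [-0.001, 0.756, 0.654, -0.002]
wrist_force: [0.9, 0.3, -6.7]
finger_gap: 0.0178
grip_force: 108.3
```

Call:
move_arm(targets=[[[-38, 22, 0], [0, 0, 0.1], 1], [[-76, 44, 0], [0, 0, 0.18], 1], [[-114, 66, 0], [0, 0, 0.18], 1], [[-150, 88, 0], [0, 0, 0.18], 1], [[-180, 106, 0], [0, 0, 0.18], 1]])

```text
clock: 5.65
tcp_pos: [0.5712, -0.0368, 0.2512]
orientation: [-0.002, 0.767, 0.642, -0.002]
wrist_force: [0.4, -0.4, -5.5]
finger_gap: 0.0177
grip_force: 108.3
```

```bash
python3 -c "
from h import *
print(tool()[0]);
rel([0.62,-0.104,.256],down(-10))"
```

```text
[ 0.57117315 -0.03676268  0.25117972]
d [-57.6  59.8  -5.1] a [-0.03  0.   -0.01]
```

Call:
move_arm(targets=[[[-20, 20, -2], [0, 0, 0], 1], [[-38, 39, -3], [0, 0, 0], 1], [[-52, 54, -4], [0, 0, 0], 1], [[-58, 60, -5], [0, 0, 0], 1], [[-58, 60, -5], [0, 0, 0], 1]])

```text
clock: 6.28
tcp_pos: [0.6204, -0.1024, 0.2574]
orientation: [-0.001, 0.766, 0.642, -0.001]
wrist_force: [-0.5, -0.4, -6.1]
finger_gap: 0.0179
grip_force: 108.4
```

```bash
python3 -c "
from h import *
print(tool()[0],env.get_state()['wrist_force'],env.get_state()['joint_pos'].round(2))
p=env.read_camera('top');q=env.read_camera('scene')
cv2.imwrite('pics/c1.png',np.vstack([cv2.resize(p['pixels'][100:300,180:440],None,fx=1.5,fy=1.5),cv2.resize(q['pixels'][80:280,180:440],None,fx=1.5,fy=1.5)])[:,:,::-1])
for t in ('cobble','pebble_1'):print(t,[(np.round(d['centre'],3).tolist(),round(d['confidence'],2)) for d in env.landmark_of(t,p)[:4]])
for phi in(20,40):rel([[.604,-.101,.243],[.565,-.094,.243]][phi==40],down(-10)*R.from_euler('x',phi,degrees=True))
"
```

```text
[ 0.62042813 -0.1024017   0.25744217] [-0.50768369 -0.38631574 -6.0654901 ] [-0.29  0.42  0.27  1.42  0.    1.46]
cobble [([0.519, -0.361, 0.057], 0.55)]
pebble_1 []
d [ -2.8 -16.5  16.2] a [ 2. -0.  0.]
d [ -2.6 -56.1  16.2] a [ 4.   -0.    0.01]
```

View pics/c1.png

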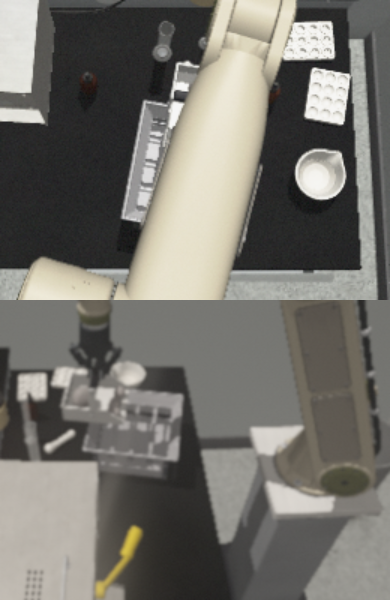

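Call:
move_arm(targets=[[[-1, 0, 2], [-0.5, 0, 0], 1], [[-2, -3, 9], [-1.0, 0, 0], 1], [[-3, -8, 18], [-1.5, 0, 0], 1], [[-3, -12, 25], [-1.9, 0, 0], 1], [[-3, -12, 25], [-1.9, 0, 0], 1]])

```text
clock: 7.1
tcp_pos: [0.6051, -0.1009, 0.2324]
orientation: [0.124, 0.756, 0.635, 0.105]
wrist_force: [0.6, 0.7, -6.4]
finger_gap: 0.0181
grip_force: 109.1
```

```bash
python3 -c "
from h import *
s=env.get_state();print(s['wrist_force'],s['joint_pos'].round(2),tool()[0]);M=tool()[1].as_matrix();print(M.round(2))
c=np.array([.515,-.085,0]);t=np.radians(-10);ex=np.array([np.cos(t),np.sin(t),0])
for phi in(30,35,40,45,50,60,70):
    f=np.radians(phi);lx=-80*np.cos(f)+86*np.sin(f);lz=-80*np.sin(f)-86*np.cos(f)
    print(phi,end=' ');rel(c+ex*(.05-lx/1e3)+[0,0,.12-lz/1e3],down(-10)*R.from_euler('x',-phi,degrees=True))
"
```

```text
[ 0.60371092  0.71454376 -6.39449855] [-0.32  0.13 -0.25  0.87  0.05  1.43] [ 0.60506886 -0.10085519  0.23242796]
[[ 0.17  0.93  0.32]
 [ 0.98 -0.16 -0.05]
 [ 0.    0.32 -0.95]]
30 d [ -0.  -13.7  -6.8] a [-1.13 -0.01  0.  ]
35 d [  0.  -22.7 -11.8] a [-1.63 -0.01  0.  ]
40 d [  0. -32. -16.] a [-2.13 -0.01  0.  ]
45 d [  0.  -41.7 -19.3] a [-2.63 -0.01  0.  ]
50 d [  0.  -51.6 -21.8] a [-3.13 -0.01  0.  ]
60 d [  0.  -72.  -24.2] a [-4.13 -0.01  0.  ]
70 d [  0.1 -92.4 -23. ] a [-5.13 -0.01 -0.  ]
```

Call:
move_arm(targets=[[[0, -8, -4], [-0.65, 0, 0], 1], [[0, -14, -7], [-1.13, 0, 0], 1], [[0, -18, -9], [-1.4, 0, 0], 1], [[0, -23, -12], [-1.63, 0, 0], 1], [[0, -32, -16], [-2.13, 0, 0], 1]])

```text
clock: 7.72
tcp_pos: [0.5768, -0.0974, 0.243]
orientation: [0.266, 0.718, 0.603, 0.223]
wrist_force: [-1.2, 0.3, -3.2]
finger_gap: 0.0182
grip_force: 110.5
```

Call:
move_arm(targets=[[[0, 0, 0], [0, 0, 0], 1], [[0, 0, 0], [0, 0, 0], 1], [[0, 0, 0], [0, 0, 0], 1], [[0, 0, 0], [0, 0, 0], 1]])

```text
clock: 8.22
tcp_pos: [0.5752, -0.097, 0.2398]
orientation: [0.264, 0.719, 0.603, 0.222]
wrist_force: [0.6, -0.3, -2.2]
finger_gap: 0.0181
grip_force: 110.5
```

```bash
python3 -c "
from h import *
s=env.get_state();print(s['wrist_force'],s['joint_pos'].round(2),tool()[0]);
c=np.array([.515,-.085,0]);t=np.radians(-10);ex=np.array([np.cos(t),np.sin(t),0])
for phi in(40,50,60,70):
    f=np.radians(phi);lx=-80*np.cos(f)+86*np.sin(f);lz=-80*np.sin(f)-86*np.cos(f)
    print(phi,end=' ');rel(c+ex*(.05-lx/1e3)+[0,0,.125-lz/1e3],down(-10)*R.from_euler('x',-phi,degrees=True))
"
```

```text
[ 0.60984532 -0.33005111 -2.20453764] [-0.37 -0.17 -0.72  0.32  0.13  1.42] [ 0.57516043 -0.09701837  0.23984716]
40 d [ 1.4 -2.5 -5.3] a [0.03 0.   0.  ]
50 d [  1.4 -18.6 -18. ] a [-0.97  0.    0.  ]
60 d [  1.4 -36.6 -27.7] a [-1.97  0.    0.  ]
70 d [  1.4 -56.  -34.1] a [-2.97  0.    0.  ]
```

Call:
move_arm(targets=[[[1, -10, -15], [-0.5, 0, 0], 1], [[1, -18, -25], [-0.95, 0, 0], 1], [[1, -18, -25], [-0.95, 0, 0], 1], [[1, -18, -25], [-0.95, 0, 0], 1]])

```text
clock: 8.72
tcp_pos: [0.546, -0.0911, 0.2479]
orientation: [0.323, 0.695, 0.583, 0.271]
wrist_force: [0.4, 0.6, -1.8]
finger_gap: 0.0184
grip_force: 110.6
```

```bash
python3 -c "
from h import *
s=env.get_state();print(s['wrist_force'],s['joint_pos'].round(2),tool()[0]);
q=env.read_camera('scene');p=env.read_camera('top')
cv2.imwrite('pics/c2.png',np.hstack([cv2.resize(q['pixels'][100:240,200:340],None,fx=2.8,fy=2.8),cv2.resize(p['pixels'][140:280,240:380],None,fx=2.8,fy=2.8)])[:,:,::-1])
rel([.57,-.095,.32],down(-10))
"
```

```text
[ 0.41071894  0.56405349 -1.81592026] [-0.41 -0.31 -0.93  0.09  0.18  1.42] [ 0.54602976 -0.09110739  0.2479339 ]
d [  0.3  70.1 -28. ] a [4.99 0.   0.  ]
```

View pics/c2.png

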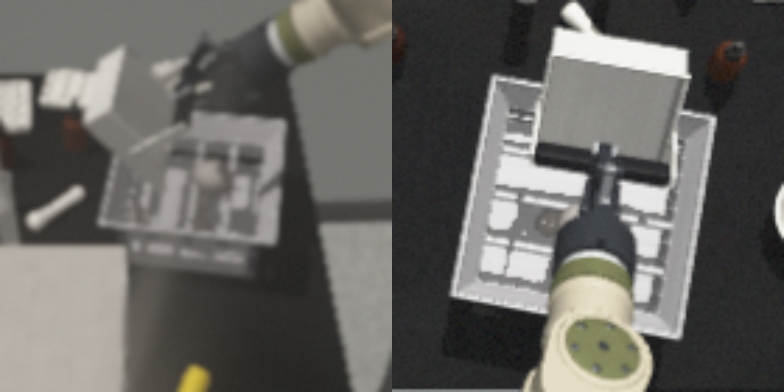

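The stones are out. The cobble lies on the bars (left crop px 210,175; right crop 548,220) and the pan is empty. Next I'll level the pan and carry it back.

Call:
move_arm(targets=[[[0, 8, -20], [0.8, 0, 0], 1], [[0, 22, -32], [1.8, 0, 0], 1], [[0, 40, -36], [2.8, 0, 0], 1], [[0, 56, -33], [3.8, 0, 0], 1], [[0, 70, -28], [4.8, 0, 0], 1]])

```text
clock: 9.45
tcp_pos: [0.5714, -0.0954, 0.3214]
orientation: [0.016, 0.766, 0.643, 0.013]
wrist_force: [2.6, -1.5, -2.0]
finger_gap: 0.0184
grip_force: 110.4
```

```bash
python3 -c "
from h import *
s=env.get_state();print(s['wrist_force'],s['joint_pos'].round(2),tool()[0]);
rel([.429,.313,.28],down(-4.5))
"
```

```text
[ 2.63583809 -1.47189849 -1.95316748] [-0.31  0.28  0.22  1.47  0.    1.44] [ 0.57136979 -0.09535374  0.32144571]
d [ 377.6 -212.5   32.3] a [ 0.23  0.02 -0.55]
```

Call:
move_arm(targets=[[[25, -14, 2], [0.23, 0, -0.05], 1], [[70, -38, 5], [0.23, 0, -0.1], 1], [[115, -64, 9], [0.23, 0, -0.2], 1], [[160, -90, 12], [0.23, 0, -0.25], 1], [[205, -115, 16], [0.23, 0.01, -0.3], 1]])

```text
clock: 10.07
tcp_pos: [0.4931, 0.129, 0.2982]
orientation: [0.0, 0.749, 0.663, 0.001]
wrist_force: [0.1, 0.4, -3.3]
finger_gap: 0.018
grip_force: 110.4
```

```bash
python3 -c "
from h import *
print(tool()[0]);
rel([.429,.313,.27],down(-4.5))
"
```

```text
[0.49311832 0.12901319 0.29818373]
d [174.8 -86.1  28.3] a [ 0.01 -0.01 -0.25]
```

Call:
move_arm(targets=[[[45, -22, 10], [0, 0, -0.1], 1], [[90, -44, 20], [0, 0, -0.2], 1], [[135, -66, 28], [0, 0, -0.25], 1], [[165, -82, 32], [0, 0, -0.25], 1], [[172, -86, 32], [0, 0, -0.25], 1]])

```text
clock: 10.7
tcp_pos: [0.4276, 0.3112, 0.266]
orientation: [-0.001, 0.733, 0.68, 0.001]
wrist_force: [-0.4, 0.7, -3.3]
finger_gap: 0.0179
grip_force: 110.4
```

```bash
python3 -c "
from h import *
print(tool()[0]);
rel([.429,.313,.092],down(-4.5))
"
```

```text
[0.42758737 0.31119408 0.26597185]
d [  1.5   1.2 174. ] a [ 0.   -0.01  0.02]
```

Call:
move_arm(targets=[[[1, 1, 40], [0, 0, 0], 1], [[1, 1, 85], [0, 0, 0], 1], [[1, 1, 125], [0, 0, 0], 1], [[1, 1, 155], [0, 0, 0], 1], [[1, 1, 165], [0, 0, 0], 1]])

```text
clock: 11.32
tcp_pos: [0.4282, 0.3089, 0.0993]
orientation: [-0.001, 0.735, 0.678, -0.001]
wrist_force: [0.1, 0.7, -3.0]
finger_gap: 0.018
grip_force: 110.2
```

Call:
move_arm(targets=[[[0, 0, 3], [0, 0, 0], 1], [[0, 0, 6], [0, 0, 0], 1], [[0, 0, 9], [0, 0, 0], 1], [[0, 0, 11], [0, 0, 0], 1], [[0, 0, 11], [0, 0, 0], 1]])

```text
clock: 11.95
tcp_pos: [0.428, 0.3098, 0.0906]
orientation: [-0.001, 0.734, 0.679, 0.001]
wrist_force: [-0.5, -0.9, 1.3]
finger_gap: 0.0178
grip_force: 110.7
```

Contact is made, so I'll release and go up.

Call:
move_arm(targets=[[[0, 0, 0], [0, 0, 0], 0.5], [[0, 0, 0], [0, 0, 0], 0], [[0, 0, 0], [0, 0, 0], -1], [[0, 0, 0], [0, 0, 0], -1], [[0, 0, 0], [0, 0, 0], -1]])

```text
clock: 12.58
tcp_pos: [0.4277, 0.3095, 0.0898]
orientation: [-0.001, 0.734, 0.679, -0.0]
wrist_force: [-0.2, -0.2, -0.3]
finger_gap: 0.0855
grip_force: 0.0
```

Call:
move_arm(targets=[[[0, 0, -20], [0, 0, 0], -1], [[0, 0, -60], [0, 0, 0], -1], [[0, 0, -110], [0, 0, 0], -1], [[0, 0, -160], [0, 0, 0], -1], [[0, 0, -160], [0, 0, 0], -1]])

```text
clock: 13.2
tcp_pos: [0.4301, 0.3104, 0.2543]
orientation: [0.0, 0.734, 0.679, 0.004]
wrist_force: [0.5, -0.6, -0.3]
finger_gap: 0.0855
grip_force: 0.0
```

```bash
python3 -c "
from h import *
print(tool()[0]);
p=env.read_camera('top');q=env.read_camera('scene')
for n,i in(('top',p),('scene',q)):
  for t in ('cobble','pebble_1','pan','pan_grip','mortar_bowl'):print(n,t,[(np.round(d['centre'],3).tolist(),round(d['confidence'],2)) for d in env.landmark_of(t,i)[:4]])
cv2.imwrite('pics/c3.png',np.hstack([cv2.resize(p['pixels'][160:270,255:365],None,fx=3.6,fy=3.6),cv2.resize(p['pixels'][190:300,130:240],None,fx=3.6,fy=3.6)])[:,:,::-1])
"
```

```text
[0.43013332 0.31044127 0.25432393]
top cobble [([0.489, -0.081, 0.104], 0.69)]
top pebble_1 [([0.603, -0.076, 0.022], 0.6), ([0.512, -0.054, 0.022], 0.51)]
top pan [([0.425, 0.307, 0.002], 0.86)]
top pan_grip [([0.424, 0.309, 0.102], 0.87)]
top mortar_bowl [([0.517, -0.362, 0.056], 0.96), ([0.426, 0.307, 0.107], 0.49)]
scene cobble [([0.49, -0.086, 0.102], 0.5), ([0.696, -0.269, 0.001], 0.35)]
scene pebble_1 [([0.743, -0.102, -0.018], 0.72), ([0.601, -0.07, 0.027], 0.54), ([0.506, -0.108, 0.026], 0.49)]
scene pan [([0.428, 0.311, 0.001], 0.85)]
scene pan_grip [([0.423, 0.308, 0.105], 0.96), ([0.741, -0.101, -0.016], 0.47)]
scene mortar_bowl [([0.516, -0.366, 0.053], 0.73), ([0.519, -0.361, 0.0], 0.73), ([0.744, -0.1, -0.02], 0.52)]
```

View pics/c3.png

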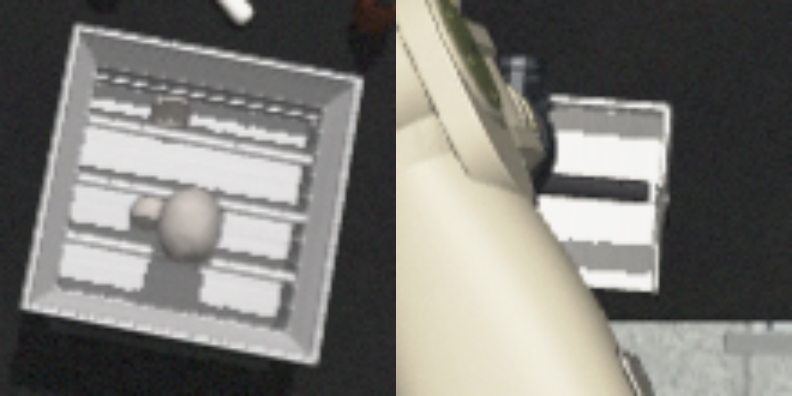

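Pan placed and upright. The cobble lies in the near-middle slot (left crop px 190,222), with a pebble visible next to it (147,210). I'll triangulate to find whether that pebble is in the tray.

```bash
cat >> h.py <<'E'
def ray(p,uv):
    f=192/np.tan(np.radians(p['fovy']/2));K=np.array([[f,0,p['cx']],[0,f,p['cy']],[0,0,1]])
    n=cv2.undistortPoints(np.array([[uv]],float),K,np.array(p['dist_coeffs'],float))[0,0]
    E=np.array(p['extrinsics']);d=E[:3,:3].T@np.array([n[0],-n[1],-1]);return -E[:3,:3].T@E[:3,3],d
def tri(a,b):
    A=[];B=[]
    for o,d in(a,b):
        d=d/np.linalg.norm(d);P=np.eye(3)-np.outer(d,d);A.append(P);B.append(P@o)
    return np.linalg.lstsq(np.vstack(A),np.hstack(B),rcond=None)[0]
E
python3 - <<'E'
from h import *
p=env.read_camera('top');q=env.read_camera('scene')
for n,i in(('top',p),('scene',q)):
  for t in ('cobble','pebble_1'):
    for m in env.regions_of(t,i)[:4]:
      v,u=np.nonzero(m['mask']);print(n,t,round(m['confidence'],2),u.mean().round(1),v.mean().round(1),len(u),[u.min(),u.max(),v.min(),v.max()])
for z in(.025,.09): print('pebble px in scene if z',z,[ (lambda o,d:proj(q,o+d*((z-o[2])/d[2]))[0].round(1))(*ray(p,(255+147/3.6,160+210/3.6)))])
cv2.imwrite('pics/c4.png',cv2.resize(q['pixels'][125:205,225:315],None,fx=7,fy=7,interpolation=cv2.INTER_CUBIC)[:,:,::-1])
E
```

```text
top cobble 0.79 307.9 222.5 268 [np.int64(299), np.int64(316), np.int64(213), np.int64(231)]
top pebble_1 0.39 295.3 218.8 64 [np.int64(291), np.int64(299), np.int64(215), np.int64(223)]
top pebble_1 0.21 189.2 242.1 1605 [np.int64(169), np.int64(206), np.int64(216), np.int64(270)]
scene cobble 0.69 201.2 172.5 188 [np.int64(196), np.int64(206), np.int64(160), np.int64(186)]
scene cobble 0.62 276.1 163.4 130 [np.int64(270), np.int64(283), np.int64(158), np.int64(169)]
scene cobble 0.45 269.3 166.9 2767 [np.int64(237), np.int64(300), np.int64(138), np.int64(196)]
scene pebble_1 0.59 249.6 177.1 27 [np.int64(247), np.int64(252), np.int64(175), np.int64(179)]
scene pebble_1 0.46 299.3 254.2 1759 [np.int64(278), np.int64(322), np.int64(225), np.int64(275)]
pebble px in scene if z 0.025 [array([270.2, 180.4])]
pebble px in scene if z 0.09 [array([273. , 170.8])]
```

View pics/c4.png

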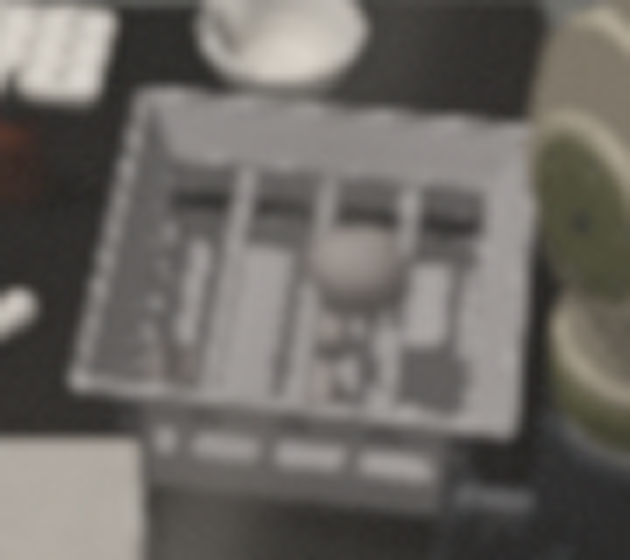

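The pebble beside the cobble seems to be leaning in the slot at z≈0.09. So I'll close the fingers across the bars, along screen x, which keeps clear of it.

```bash
python3 - <<'E'
from h import *
p=env.read_camera('top');q=env.read_camera('scene')
def c(i,lim):
    for m in env.regions_of('cobble',i):
        v,u=np.nonzero(m['mask'])
        if 80<len(u)<400 and u.mean()>250: return u.mean(),v.mean()
a,b=c(p,0),c(q,0);print(a,b)
if a and b: print(tri(ray(p,a),ray(q,b)))
print([env.spot_in('cobble',p)[0],env.spot_in('cobble',q)[0]])
rel([.489,-.083,.22],down(-10))
E
```

```text
(np.float64(307.6266233766234), np.float64(222.3181818181818)) (np.float64(276.0064102564103), np.float64(162.98717948717947))
[ 0.48794537 -0.08365267  0.10025241]
[{'centre': [0.4822, -0.0814, 0.1233], 'confidence': 0.69}, {'centre': [0.4902, -0.0679, 0.1195], 'confidence': 0.66}]
d [-386.3   91.7   29.3] a [-0.01 -0.01  0.55]
```

Call:
move_arm(targets=[[[-60, 14, 0], [0, 0, 0.1], -1], [[-120, 28, 0], [0, 0, 0.2], -1], [[-180, 42, 0], [0, 0, 0.3], -1], [[-240, 57, 0], [0, 0, 0.4], -1], [[-300, 71, 5], [0, 0, 0.5], -1]])

```text
clock: 15.02
tcp_pos: [0.4756, 0.0027, 0.245]
orientation: [-0.0, 0.763, 0.646, 0.0]
wrist_force: [1.4, 0.3, -0.4]
finger_gap: 0.0853
grip_force: 0.0
```

```bash
python3 -c "
from h import *
print(tool()[0]);
rel([.488,-.083,.2],down(-10))
"
```

```text
[0.47558676 0.00267799 0.24498121]
d [-82.5  26.4  44.9] a [ 0.   -0.01  0.05]
```

Call:
move_arm(targets=[[[-50, 16, 15], [0, 0, 0], -1], [[-83, 26, 30], [0, 0, 0.05], -1], [[-83, 26, 45], [0, 0, 0.05], -1], [[-83, 26, 45], [0, 0, 0.05], -1]])

```text
clock: 15.52
tcp_pos: [0.4859, -0.0808, 0.1981]
orientation: [-0.002, 0.766, 0.643, -0.001]
wrist_force: [-0.4, 0.5, 1.0]
finger_gap: 0.0852
grip_force: 0.0
```

```bash
python3 -c "
from h import *
print(tool()[0]);
rel([.488,-.083,.081],down(-10))
"
```

```text
[ 0.48587447 -0.08083072  0.19807894]
d [ -2.    3.  117.1] a [-0.03 -0.01 -0.  ]
```

Call:
move_arm(targets=[[[-1, 2, 40], [0, 0, 0], -1], [[-1, 2, 80], [0, 0, 0], -1], [[-1, 2, 105], [0, 0, 0], -1], [[-1, 2, 115], [0, 0, 0], -1], [[-1, 2, 115], [0, 0, 0], -1]])

```text
clock: 16.15
tcp_pos: [0.4887, -0.0819, 0.0846]
orientation: [-0.001, 0.766, 0.643, -0.0]
wrist_force: [-0.1, -0.2, 0.6]
finger_gap: 0.0859
grip_force: 0.0
```

Call:
move_arm(targets=[[[0, 0, 0], [0, 0, 0], -0.6], [[0, 0, 0], [0, 0, 0], -0.2], [[0, 0, 0], [0, 0, 0], 1], [[0, 0, 0], [0, 0, 0], 1], [[0, 0, 0], [0, 0, 0], 1]], squeeze=40)

```text
clock: 16.77
tcp_pos: [0.4894, -0.0827, 0.086]
orientation: [0.0, 0.766, 0.643, 0.001]
wrist_force: [-0.8, 2.2, 5.2]
finger_gap: 0.0629
grip_force: 42.1
```

Call:
move_arm(targets=[[[0, 0, -10], [0, 0, 0], 1], [[0, 0, -30], [0, 0, 0], 1], [[0, 0, -60], [0, 0, 0], 1], [[0, 0, -100], [0, 0, 0], 1], [[0, 0, -130], [0, 0, 0], 1]], squeeze=50)

```text
clock: 17.4
tcp_pos: [0.4891, -0.083, 0.2167]
orientation: [0.0, 0.766, 0.643, 0.0]
wrist_force: [0.0, -0.2, -2.3]
finger_gap: 0.0625
grip_force: 54.6
```

```bash
python3 -c "
from h import *
print(tool()[0],env.get_state()['wrist_force']);
rel([.518,-.364,.215],down(-10))
"
```

```text
[ 0.48910995 -0.08301431  0.21674309] [ 0.04700697 -0.1908971  -2.34849799]
d [-271.7   77.3    1.7] a [ 0. -0. -0.]
```

Call:
move_arm(targets=[[[-25, 7, 0], [0, 0, 0], 1], [[-70, 20, 0], [0, 0, 0], 1], [[-115, 33, 0], [0, 0, 0], 1], [[-160, 46, 0], [0, 0, 0], 1], [[-205, 58, 0], [0, 0, 0], 1]])

```text
clock: 18.02
tcp_pos: [0.5103, -0.2963, 0.2148]
orientation: [-0.001, 0.766, 0.643, -0.0]
wrist_force: [0.6, -0.2, -2.3]
finger_gap: 0.0624
grip_force: 54.6
```

Call:
move_arm(targets=[[[-35, 10, 0], [0, 0, 0], 1], [[-60, 17, 0], [0, 0, 0], 1], [[-67, 19, 0], [0, 0, 0], 1], [[-67, 19, 0], [0, 0, 0], 1], [[-67, 19, 0], [0, 0, 0], 1]])

```text
clock: 18.65
tcp_pos: [0.5173, -0.3629, 0.2143]
orientation: [-0.001, 0.766, 0.643, -0.0]
wrist_force: [0.4, -0.4, -2.4]
finger_gap: 0.0622
grip_force: 54.6
```

```bash
python3 -c "
from h import *
T=tool()[0];print(T,env.get_state()['wrist_force']);
p=env.read_camera('top');q=env.read_camera('scene')
for n,i in(('top',p),('scene',q)):
  for t in ('cobble','pebble_1','mortar_bowl','mortar'):print(n,t,[(np.round(d['centre'],3).tolist(),round(d['confidence'],2)) for d in env.landmark_of(t,i)[:4]])
cv2.imwrite('pics/c5.png',np.hstack([cv2.resize(p['pixels'][160:270,255:425],None,fx=3.4,fy=3.4),cv2.resize(q['pixels'][95:205,230:300],None,fx=3.4,fy=3.4)])[:,:,::-1])
rel([.518,-.364,.08],down(-10))
"
```

```text
[ 0.51734658 -0.36289176  0.21426304] [ 0.38368562 -0.35582083 -2.42579445]
top cobble [([0.519, -0.359, 0.232], 0.69), ([0.515, -0.085, 0.001], 0.44), ([0.428, 0.482, 0.001], 0.38)]
top pebble_1 [([0.503, -0.109, 0.023], 0.55), ([0.606, -0.076, 0.022], 0.48), ([0.51, -0.052, 0.026], 0.46)]
top mortar_bowl [([0.515, -0.358, 0.056], 0.88), ([0.744, -0.101, -0.015], 0.15)]
top mortar [([0.514, -0.087, -0.002], 0.71), ([0.426, 0.311, 0.102], 0.7), ([0.519, -0.367, -0.002], 0.56)]
scene cobble [([0.519, -0.363, 0.231], 0.63), ([0.518, -0.091, -0.003], 0.43), ([0.506, -0.057, 0.024], 0.23)]
scene pebble_1 [([0.426, 0.482, -0.002], 0.69), ([0.508, -0.056, 0.022], 0.45), ([0.509, -0.106, 0.026], 0.44), ([0.602, -0.071, 0.026], 0.42)]
scene mortar_bowl [([0.519, -0.362, 0.054], 0.57), ([0.426, 0.311, 0.108], 0.41)]
scene mortar [([0.521, -0.363, -0.002], 0.75)]
d [-1.00e-01  8.00e-01  1.34e+02] a [-0.01 -0.    0.  ]
```

View pics/c5.png

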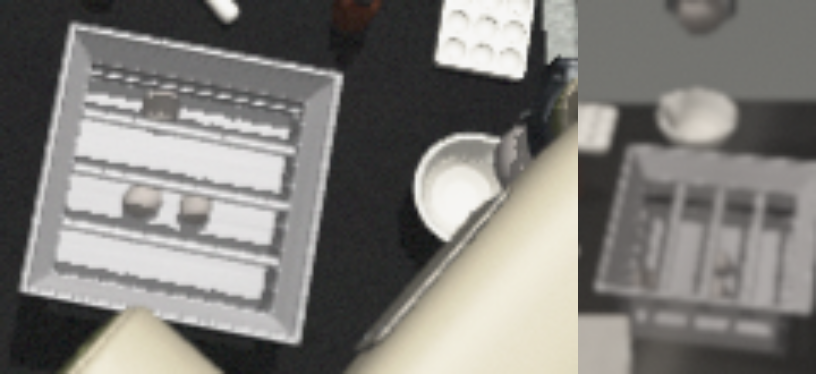

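All three pebbles lie in the tray (left crop px 160,103; 143,203; 193,210). The cobble is held over the mortar. Lowering it.

Call:
move_arm(targets=[[[0, 0, 35], [0, 0, 0], 1], [[0, 0, 75], [0, 0, 0], 1], [[0, 0, 115], [0, 0, 0], 1], [[0, 0, 140], [0, 0, 0], 1], [[0, 0, 150], [0, 0, 0], 1]])

```text
clock: 19.77
tcp_pos: [0.5162, -0.3631, 0.0621]
orientation: [-0.002, 0.766, 0.643, -0.0]
wrist_force: [0.5, 0.2, -1.9]
finger_gap: 0.0622
grip_force: 54.6
```

Call:
move_arm(targets=[[[0, 0, 3], [0, 0, 0], 1], [[0, 0, 6], [0, 0, 0], 1], [[0, 0, 9], [0, 0, 0], 1], [[0, 0, 9], [0, 0, 0], 1]])

```text
clock: 20.27
tcp_pos: [0.5174, -0.364, 0.0554]
orientation: [-0.001, 0.766, 0.643, -0.0]
wrist_force: [-0.1, -0.1, -2.6]
finger_gap: 0.0623
grip_force: 54.6
```

Call:
move_arm(targets=[[[0, 0, 0], [0, 0, 0], -1], [[0, 0, 0], [0, 0, 0], -1], [[0, 0, 0], [0, 0, 0], -1], [[0, 0, 0], [0, 0, 0], -1]])

```text
clock: 20.78
tcp_pos: [0.5173, -0.3639, 0.0551]
orientation: [-0.001, 0.766, 0.643, -0.0]
wrist_force: [-0.6, -0.7, 0.0]
finger_gap: 0.0853
grip_force: 0.0
```

Call:
move_arm(targets=[[[0, 0, -15], [0, 0, 0], -1], [[0, 0, -60], [0, 0, 0], -1], [[0, 0, -110], [0, 0, 0], -1], [[50, -50, -150], [0, 0, 0], -1], [[100, -80, -160], [0, 0, 0], -1]])

```text
clock: 21.4
tcp_pos: [0.4619, -0.2647, 0.2147]
orientation: [0.001, 0.767, 0.642, 0.0]
wrist_force: [0.1, 0.9, 0.3]
finger_gap: 0.0856
grip_force: 0.0
```

Call:
move_arm(targets=[[[60, 0, 0], [0, 0, 0], -1], [[120, 0, 0], [0, 0, 0], -1], [[180, 0, 0], [0, 0, 0], -1], [[220, 0, 0], [0, 0, 0], -1], [[220, 0, 0], [0, 0, 0], -1]])

```text
clock: 22.02
tcp_pos: [0.5001, -0.0451, 0.2131]
orientation: [-0.0, 0.765, 0.645, 0.0]
wrist_force: [0.0, 0.9, 0.6]
finger_gap: 0.0855
grip_force: 0.0
```

```bash
python3 -c "
from h import *
T=tool()[0];print(T,env.get_state()['wrist_force']);
p=env.read_camera('top');q=env.read_camera('scene')
for n,i in(('top',p),('scene',q)):
  for t in ('cobble','pebble_1','mortar_bowl','mortar','pan','pan_grip'):print(n,t,[(np.round(d['centre'],3).tolist(),round(d['confidence'],2)) for d in env.landmark_of(t,i)[:4]])
cv2.imwrite('pics/c6.png',np.hstack([cv2.resize(p['pixels'][100:300,130:430],None,fx=1.9,fy=1.9),cv2.resize(q['pixels'][95:295,230:330],None,fx=1.9,fy=1.9)])[:,:,::-1])
"
```

```text
[ 0.50007557 -0.04509077  0.21308109] [0.03432875 0.88317511 0.58325736]
top cobble [([0.514, -0.362, 0.044], 0.55)]
top pebble_1 []
top mortar_bowl [([0.516, -0.362, 0.058], 0.75)]
top mortar [([0.718, 0.134, 0.002], 0.6), ([0.519, -0.37, -0.003], 0.56)]
top pan [([0.425, 0.311, 0.001], 0.77)]
top pan_grip [([0.428, 0.307, 0.102], 0.73), ([0.515, -0.36, 0.045], 0.63), ([0.796, -0.028, 0.001], 0.35)]
scene cobble [([0.597, -0.071, 0.026], 0.37)]
scene pebble_1 [([0.602, -0.073, 0.027], 0.57), ([0.506, -0.106, 0.025], 0.54), ([0.508, -0.061, 0.022], 0.47)]
scene mortar_bowl [([0.518, -0.365, 0.052], 0.63), ([0.696, -0.27, -0.001], 0.58), ([0.52, -0.085, -0.002], 0.28)]
scene mortar [([0.521, -0.362, -0.002], 0.64)]
scene pan [([0.426, 0.312, -0.0], 0.84), ([0.518, -0.087, -0.0], 0.18)]
scene pan_grip [([0.426, 0.308, 0.107], 0.86)]
```

View pics/c6.png

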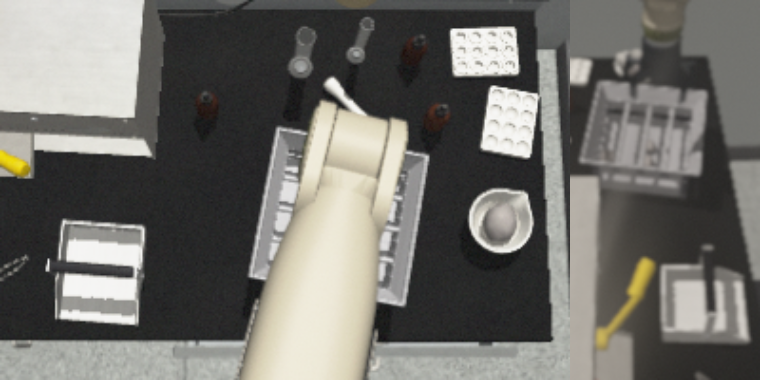

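The cobble sits in the mortar (px 499,222), the pan stands upright and empty (95,270), and nothing else has moved. Handing in.

```bash
python3 -c "
from workcell import env
print(env.hand_in())"
```

```text
the job is handed in; nothing more can be done
None
```

I handed the job in after about 22 s of the 72 s allowed; no verdict came back, but in the last pictures the three pebbles are in the tray, the large stone is in the standing mortar, the empty pan is upright on the worktop, and nothing else looks moved.

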